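Slide the waxed agate under the viewing box's flap

TASK

Push the spring-closed flap of the viewing box open by its long side bar with one finger and keep it open while the other finger pushes the stone's holder along the lane, under the flap, until it stops against the back of the box. The holder is only pushed, never lifted, and the flap must not knock or scrape it. Then let the flap close in front of the stone, come clear, and leave everything else on the bench where it is.

Things in the scene. Friction and masses are not known exactly. Their poses are not given: they have to be found in the camera images.
- station: Viewing box and its lane, one fixed grey and aluminium piece; place and heading vary. Origin on the table, in the lane's middle at the mouth of the box; x points along the lane into the box, y across it (left looking in), z up. Box inside: x 0 to 66 mm, y -28 to +28 mm, walls 34 mm high. Behind it a lamp housing 100 mm wide, 78 mm tall, from x = 78 to 138 mm
- lane_start (a point): Middle of the near end of the guide rails, on the lane's floor (station x = -165 mm, 4 mm above the table). The floor is 4 mm thick, 86 mm wide. The two rails lie at station y = -33 to -28 and +28 to +33 mm, run to the mouth, and their tops are 12 mm above the table
- back_stop (a point): Middle of the inner face of the box's back wall, the stop for the holder, at station x = 66 mm
- flap_hinge (a point): Front end of the flap's hinge line, which runs along station x on top of the left wall (station y = 34 mm, 35.5 mm above the table). The flap is a dark steel lid over the box (station x = -4 to 74 mm, 68 mm wide) that swings up and to the left. Its front apron hangs across the mouth to 11.5 mm above the table: the holder's tongue fits under it, the stone does not
- flap (a joint): Angle of the flap, rad: 0 shut, 1.35 fully open. It clears the stone from about 0.8 on; 1.0 to 1.2 is a good opening, its upper edge is then about 98 mm above the table. A damped spring shuts it (0.045 N m at 0, 0.13 N m at 1.1 rad); 2 to 4 N at the bar hold it open
- bar_end (a point): Near end of the flap's opening bar, a steel bar 8 mm thick along the lane, station x = -180 to 4 mm. Shut, its middle line is at station y = 20 mm, 73 mm above the table. Push it to station +y to open: at flap angle a it is at y = 34 + 40 sin(a - 0.35) mm, height 35.5 + 40 cos(a - 0.35) mm (a = 1.0: 58 and 67 mm). A finger can slide along it while holding it
- holder: Loose aluminium holder, about 160 g, on the lane between the rails; a banded grey agate disc (44 mm wide, 15 mm tall, top 24 mm above the table) is waxed fast on it. Origin under the middle of its 50 x 50 x 5 mm plate, x into the box. A tongue 20 mm wide, 5 mm thick runs back to the upright end plate; it stays outside, under the shut flap, when the holder is home
- end_plate (a point): Middle of the rear face of the holder's upright end plate (30 mm wide, 8 mm thick, its top 38 mm above the table): the place to push. It is 90 mm behind the holder's origin and 22 mm above its underside
- holder_nose (a point): Middle of the front edge of the holder's square plate, 25 mm ahead of its origin; the part that meets the back wall. Home: at station x = 66 mm (it is then 115 mm ahead of the end plate's rear face)
- spare_holder: Bystander, leave alone: an identical aluminium holder without a stone, lying flat beside the lane; origin under the centre of its 50 mm square plate
- loose_blank: Bystander, leave alone: loose agate disc, 48 mm across, 20 mm tall; origin under its centre
- cabochon: Bystander, leave alone: small pale domed stone, 34 mm across, 13 mm tall; origin under its centre
- slab: Bystander, leave alone: green-grey stone slab about 60 x 40 x 14 mm; origin under its centre
- jar: Bystander, leave alone: white jar with black cap, 52 mm across, 62 mm tall; origin under its centre
- brush: Bystander, leave alone: hand brush, 160 mm long, lying flat
- spatula: Bystander, leave alone: spatula, 170 mm long, lying flat
Mind the look-alikes: they are no part of the job. Leave any brown or red look-alike of the holder alone.

How it is judged:
By the outcome, as a careful person would: the job done as asked, in the order asked, and still so for the second after the job is handed in, with the robot touching nothing.
It also fails if it takes over 40 s, if anything falls off the work surface, if the arm or the gripper's body presses on something with over 40 N, if the wrist force passes 120 N, or if a joint passes its speed limit or range.

ROBOT

A 6-joint arm with a two-finger parallel gripper is mounted at the origin on the work surface. World frame = base frame: x ahead of the robot, y to its left, z up, the work surface at z = 0. Lengths are in m, angles in rad, forces in N, time in s.
With the tool pointing down it reaches from about 0.275 to 0.975 m from the base axis. Payload 8.4 kg.
Tool frame: the origin (TCP) lies at the very end of the fingers, on their centre line; the grasp point (between the pads) lies 19 mm behind it (env.grasp_offset is the distance from the TCP to the grasp point, in m); z points along the fingers, y is the direction in which the jaws open and shut (so a half turn about z gives the same grasp; the last joint's range is limited). The gripper opens to 92 mm and grips with 3 to 60 N. Pads are 20 mm wide; open, the fingers measure 128 mm over their backs; the gripper's body (75 mm by 189 mm) begins 69 mm behind the grasp point.
Start: joints at [1.316, 0.353, 1.633, -0, 1.155, -0.002], TCP at [0.156, 0.605, 0.215] pointing down, gripper open.
Joint ranges: [-2.63, 2.63], [-0.92, 2.1], [0.06, 2.66], [-1.3, 4.44], [0, 2.69], [-3.02, 3.02]. Speed limits (rad/s): [2.22, 2.22, 2.79, 3.14, 3.14, 3.14].

INTERFACE

Orientations are given as a rotation vector (axis times angle).
In Python, from rig import env gives the robot as it stands.
- The arm moves only by the tool move_arm, never from a script. Its argument "motion" is text: rows parted by semicolons, each of 5 numbers parted by spaces: the closure, from 0 (fully open) to 1 (shut), then the shift along the tool's x, y, z in m, then the turn about the tool's z in degrees. In form: grip tx ty tz spin; .... A call has 1 to 12 rows; each row shifts and turns the commanded pose from where the row before left it, along the tool's axes as they then stand; what a row does not reach is not made up. A row lasts 1/12 s, in which the tool goes at most 41.7 mm and 7.16 degrees, less where a joint would pass 70% of its speed; a pose out of reach is approached as far as the arm can. A call is refused whole if a number of a shift passes 0.0417 or a number of a turn 7.16, either way. A call with a gripper value outside its range is refused whole. The fingers move at their own pace and stop on an object; the grip force is fixed at half the most. Time passes only in rows, so rows that do not move let the fingers close. It gives the time, the measured TCP pose, the force and the opening at its end, in the units of the state.
- env.sense(): the state, without advancing time (a new reading comes with each control period).
- env.grab_frame(name): name is "side" or "top"; returns the picture (480x640x3 uint8, red, green, blue); there is no depth.
- env.calibration(name): a dict with "mtx" (3x3 intrinsics, pixels), "rvec" (rotation vector, rad) and "tvec" (3), from world to camera coordinates, as OpenCV has them. Camera axes: x right, y down, z forward; pixel columns grow to the right and rows downward; lengths in m; the calibration is good to about 2 mm. A picture is of the moment at which its call begins. calibration takes no time and is no camera call.
- env.finish_job(): hands the job in, once; it reports no verdict.
Trained networks look in the newest picture that a camera, given by its name, has taken for a name from the list of things; names that differ only in an ending like _2 or _b are one class to them, and where a whole thing is asked for, a point or a joint stands for the part that bears it (a point fixed in the world has none). Each returns a list of dicts, best first, with "conf" (0 to 1); they miss things now and then, are a little off and sometimes report something else, mostly with a low value. They report only what shows in the picture. A call takes as long as a camera call. They do not tell look-alikes from the thing itself.
- env.recognise(thing, camera): "position" ([x, y, z] in m, in world coordinates, good to about 4 mm: the middle of the surface that is visible of it).
- env.outline_of(thing, camera): "region" (480x640 bool, what is visible of it).
- env.place_of(thing, camera): "position" ([x, y, z] in m, in world coordinates, good to about 4 mm: a listed point, or the origin of a listed thing).
The state is a dict: "time_s": time; "q": joint angles; "qd": joint speeds; "joint_torque": joint torques, N m; "ee_pos": TCP position; "ee_rot": TCP orientation; "wrist_force": force on the tool from outside, world axes, zero at the start; "ft_torque": the same for the moment, N m; "width": opening from 0.0 (shut) to 1.0 (fully open).
Only numpy, scipy, OpenCV 4.12 (cv2) and the standard library are available. Lean on these libraries where they do the work, as an engineer would, in place of code of your own. Each camera call takes 0.05 s, during which the arm holds its last target.

## Working session

There is one attempt and no reset: what is moved stays moved. The work goes in short steps, Python scripts to look and compute and a tool call to move; the robot and the scene stay as the last step left them, time stands still between calls to the robot, and variables do not carry over. Pictures are saved under pics/ and viewed, and the job is handed in when it is done.

Besides the shell and the picture viewer there is one more tool, called after ">>>" as name(argument=value, ...) on one line, values as JSON. move_arm: Moves the arm, as the interface text tells. Its arguments: {"type":"object","properties":{"motion":{"type":"string"}},"required":["motion"]}

```bash
ls; mkdir -p pics; python3 - <<'E'
from rig import env
import cv2
s=env.sense();print({k:s[k] for k in('time_s','ee_pos','ee_rot','width','wrist_force')})
for c in('side','top'):
    im=env.grab_frame(c);cv2.imwrite(f'pics/{c}0.png',im[:,:,::-1])
    k=env.calibration(c);print(c,k)
for t in('lane_start','back_stop','flap_hinge','bar_end','holder','end_plate','holder_nose','spare_holder'):
    for c in('top','side'):
        print(t,c,[( [round(float(v),4) for v in d['position']],round(d['conf'],2)) for d in env.place_of(t,c)][:3])
print(env.sense()['time_s'])
E
```

```text
pics
{'time_s': 0.0, 'ee_pos': array([0.15617907, 0.60466452, 0.21387528]), 'ee_rot': array([-3.96013065e-01, -3.11632513e+00,  2.11008078e-03]), 'width': 1.0011486784776829, 'wrist_force': array([ 0.97573638, -0.19233539,  0.55172919])}
side {'mtx': array([[511.05217477,   0.        , 314.14779284],
       [  0.        , 511.05217477, 224.82834439],
       [  0.        ,   0.        ,   1.        ]]), 'rvec': array([ 2.03160984, -0.84277512,  0.43447231]), 'tvec': array([-0.36932043,  0.26081761,  0.67972476])}
top {'mtx': array([[575.68634606,   0.        , 318.83725397],
       [  0.        , 575.68634606, 236.04257769],
       [  0.        ,   0.        ,   1.        ]]), 'rvec': array([ 2.13776836, -2.12191865,  0.23558118]), 'tvec': array([4.13731405e-04, 5.39010481e-01, 1.00532078e+00])}
lane_start top [([0.456, -0.0739, 0.0062], 0.9), ([0.527, -0.2076, -0.001], 0.55)]
lane_start side [([0.4597, -0.0734, 0.0024], 0.58)]
back_stop top [([0.685, -0.1137, 0.0161], 0.78)]
back_stop side [([0.6841, -0.116, 0.013], 0.89), ([0.5217, 0.0311, -0.0032], 0.66)]
flap_hinge top [([0.6196, 
[... 394 characters left out ...]
, 0.86), ([0.3321, 0.0842, -0.0008], 0.76), ([0.7136, -0.2492, 0.0012], 0.75)]
end_plate top [([0.3879, 0.0169, 0.0212], 0.96), ([0.5988, 0.1935, 0.0214], 0.91), ([0.4908, -0.0813, 0.0258], 0.81)]
end_plate side [([0.5999, 0.1918, 0.0242], 0.79), ([0.3853, 0.0158, 0.0238], 0.7), ([0.3795, -0.3335, 0.0205], 0.68)]
holder_nose top [([0.5223, 0.2727, 0.0021], 0.98), ([0.2843, -0.2667, 0.0021], 0.77), ([0.32, 0.1044, 0.0029], 0.66)]
holder_nose side [([0.3181, 0.1082, 0.004], 0.89), ([0.6059, -0.0964, 0.0091], 0.78), ([0.2863, -0.2651, -0.0003], 0.7)]
spare_holder top [([0.5295, -0.2073, 0.0037], 0.73)]
spare_holder side [([0.5247, -0.2128, -0.0004], 0.96), ([0.4436, -0.0468, 0.0711], 0.71)]
0.9
```

View pics/top0.png

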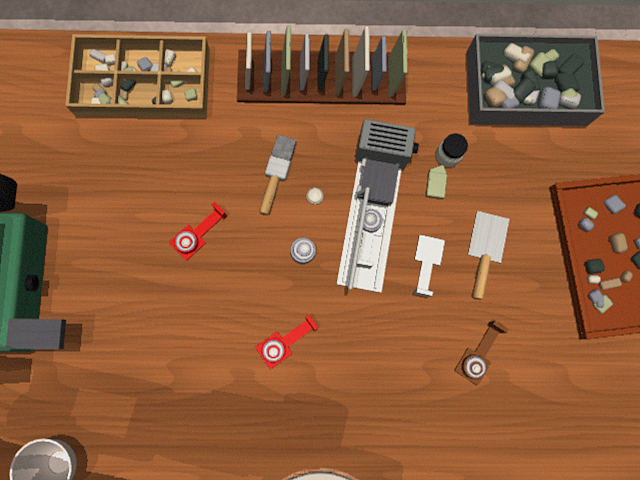

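View pics/side0.png

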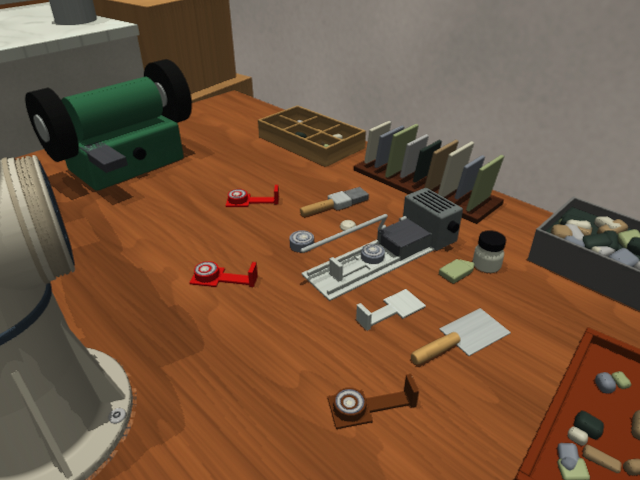

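The wanted holder is the grey one in the lane, at top px (372,218). The look-alikes are red at (186,241) and (273,350), brown at (475,367), and the stoneless spare at (428,250). The loose blank at (303,250) could also be mistaken for the stone. Next I fit the station pose and check it with an overlay.

```bash
cat > h.py <<'E'
import numpy as np,cv2
from rig import env
from scipy.optimize import least_squares
def proj(c,P):
    k=env.calibration(c);return cv2.projectPoints(np.array(P,float).reshape(-1,3),k['rvec'],k['tvec'],k['mtx'],None)[0].reshape(-1,2)
def S2W(p,P):
    P=np.array(P,float).reshape(-1,3);c,s=np.cos(p[2]),np.sin(p[2])
    return np.c_[p[0]+c*P[:,0]-s*P[:,1],p[1]+s*P[:,0]+c*P[:,1],P[:,2]]
def W2S(p,P):
    P=np.array(P,float).reshape(-1,3);c,s=np.cos(p[2]),np.sin(p[2]);x=P[:,0]-p[0];y=P[:,1]-p[1]
    return np.c_[c*x+s*y,-s*x+c*y,P[:,2]]
def overlay(p,ex,name,crop,cam,xs=()):
    im=env.grab_frame(cam)[:,:,::-1].copy()
    x0,y0,w,h=crop;f=min(800/w,600/h)
    im=cv2.resize(im[y0:y0+h,x0:x0+w],None,fx=f,fy=f,interpolation=cv2.INTER_CUBIC)
    def L(a,b,col):
        q=(proj(cam,S2W(p,[a,b]))-[x0,y0])*f
        cv2.line(im,*[tuple(int(v) for v in r) for r in q],col,1,cv2.LINE_AA)
    e=1e-3
    for y in(-43,43):L((-.165,y*e,.004),(0,y*e,.004),(0,0,255))
    L((-.165,-.043,.004),(-.165,.043,.004),(0,0,255))
    for y in(-28,28,33,-33):L((-.165,y*e,.012),(0,y*e,.012),(0,255,0))
    for y in(-50,50):L((.078,y*e,.078),(.138,y*e,.078),(255,0,0))
    for x in(78,138):L((x*e,-.05,.078),(x*e,.05,.078),(255,0,0))
    for y in(16,24): L((-.18,y*e,.073),(.004,y*e,.073),(0,255,255))
    L((ex,-.015,.038),(ex,.015,.038),(255,0,255));L((ex,-.015,.009),(ex,.015,.009),(255,0,255))
    for y in(-.025,.025):L((ex+.065,y,.009),(ex+.115,y,.009),(255,0,255))
    L((ex+.115,-.025,.009),(ex+.115,.025,.009),(255,0,255))
    cv2.imwrite('pics/'+name,im)
E
python3 - <<'E'
from h import *
M={'lane_start':(-.165,0,.004),'back_stop':(.066,0,.02),'flap_hinge':(-.004,.034,.0355),'bar_end':(-.18,.02,.073)}
obs=[]
env.grab_frame('top');env.grab_frame('side')
D={}
for c in('top','side'):
    for t in list(M)+['end_plate','holder','holder_nose']:
        D[t,c]=[np.array(d['position']) for d in env.place_of(t,c)]
A=[];B=[]
p0=[.62,-.103,-.18]
for (t,c),v in D.items():
    if t in M:
        for w in v:
            if np.linalg.norm(w[:2]-S2W(p0,M[t])[0,:2])<.03:A.append(M[t]);B.append(w)
r=least_squares(lambda p:(S2W(p,A)-B)[:,:2].ravel(),p0,loss='soft_l1',f_scale=.004)
p=r.x;print(p,np.degrees(p[2]));print(np.round(((S2W(p,A)-B)*1e3),1))
for (t,c),v in D.items():
    if t not in M:
        for w in v:
            s=W2S(p,w)[0]
            if abs(s[1])<.05: print(t,c,s)
np.save('p.npy',p)
overlay(p,-.13,'ov_top1.png',(320,100,120,200),'top')
overlay(p,-.13,'ov_side1.png',(280,170,200,140),'side')
E
```

```text
[ 0.6197001  -0.10290358 -0.16543702] -9.478843081437214
[[ 2.9  1.8  1.6]
 [-2.4 -1.1  7.9]
 [-1.7  0.6  4.1]
 [ 0.3  2.5  0.3]
 [-0.6 -0.1  0.5]
 [ 4.2  1.1 11.3]
 [-1.6 -1.  -2.1]
 [ 0.4 -5.5 -1.9]]
end_plate top [-0.13360842  0.00233234  0.0234    ]
holder top [-0.03607154  0.00594436  0.0033    ]
holder_nose top [-0.01732903  0.0023823   0.0071    ]
end_plate side [-0.12811711  0.00101873  0.0296    ]
holder side [-0.04493201  0.0037553   0.0023    ]
holder_nose side [-0.01295599  0.00230137  0.0117    ]
```

View pics/ov_top1.png

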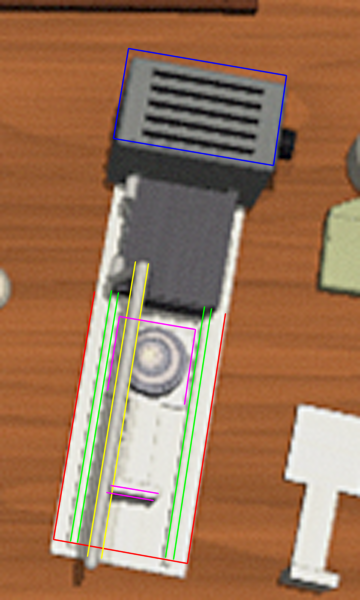

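View pics/ov_side1.png

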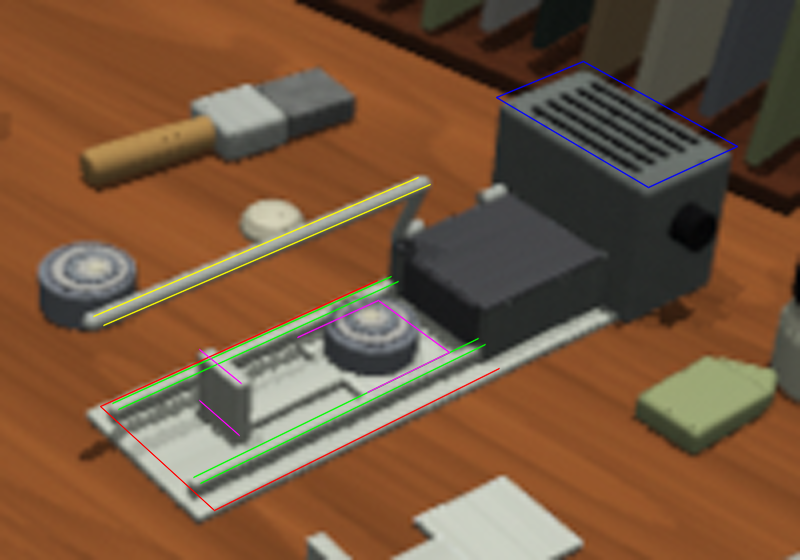

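```bash
cat > fit.py <<'E'
from h import *
from scipy.optimize import minimize
e=1e-3
L=[]
for y in(-28,28,33,-33):L.append(((-.163,y*e,.012),(-.01,y*e,.012)))
for y in(-50,50):L.append(((.078,y*e,.078),(.138,y*e,.078)))
for x in(78,138):L.append(((x*e,-.05,.078),(x*e,.05,.078)))
for y in(-43,43):L.append(((-.163,y*e,.004),(-.01,y*e,.004)))
BAR=[((-.178,y*e,.073),(.0,y*e,.073)) for y in(16,24)]
for c in('top','side'):
    g=cv2.cvtColor(env.grab_frame(c),cv2.COLOR_RGB2GRAY).astype(np.float32)
    G=np.hypot(cv2.Sobel(g,5,1,0),cv2.Sobel(g,5,0,1));G=np.minimum(G,150)
    P=np.vstack([np.linspace(a,b,60) for a,b in L+BAR])
    p0=np.load('p.npy')
    x=np.zeros(3)
    for s in(2.5,1.5,.8):
        Gs=cv2.GaussianBlur(G,(0,0),s)
        def f(d):
            q=proj(c,S2W(p0+[d[0]*e,d[1]*e,d[2]*.01],P)).astype(np.float32)
            return -cv2.remap(Gs,q[:,0].reshape(1,-1),q[:,1].reshape(1,-1),cv2.INTER_LINEAR).mean()
        best=min((minimize(f,x+np.array(d),method='Nelder-Mead') for d in [(0,0,0),(-4,0,0),(-3,0,-1),(-6,2,-1),(-3,-3,-1),(3,0,0)]),key=lambda r:r.fun)
        x=best.x;print(c,s,x,best.fun,f(np.zeros(3)))
    np.save(f'p_{c}.npy',p0+[x[0]*e,x[1]*e,x[2]*.01])
    print(np.load(f'p_{c}.npy'))
p=(np.load('p_top.npy')+np.load('p_side.npy'))/2;np.save('pm.npy',p);print(p,np.degrees(p[2]))
overlay(np.load('p_top.npy'),-.13,'ov_top2.png',(320,100,120,200),'top')
overlay(np.load('p_side.npy'),-.13,'ov_side2.png',(280,170,200,140),'side')
E
python3 fit.py
```

```text
top 2.5 [-6.30205121  1.19598173 -1.25822736] -91.11888885498047 -89.97343
top 1.5 [-20.74831758   4.30221903  -0.82546007] -101.5663833618164 -96.75655
top 0.8 [-21.02078285   4.21158165  -0.44346809] -110.98784637451172 -104.57083
[ 0.59867931 -0.098692   -0.1698717 ]
side 2.5 [-3.94648003 -0.92830103 -1.10026863] -100.43179321289062 -99.747
side 1.5 [-5.09865437 -0.23278953 -1.15944   ] -110.77472686767578 -107.725685
side 0.8 [-5.35081894  0.34571092 -1.87522601] -121.17176818847656 -111.23196
[ 0.61434928 -0.10255787 -0.18418928]
[ 0.6065143  -0.10062493 -0.17703049] -10.143100013351344
```

```bash
sed -i 's/return -cv2/pen=100*max(0,abs(d[0]+4)-5)\n            return pen-cv2/' fit.py; python3 fit.py
```

```text
top 2.5 [-6.2395577   1.10409772 -1.29221848] -91.0838623046875 -89.93528
top 1.5 [-3.48819351  1.00222961 -1.13015339] -99.78755187988281 -96.67673
top 0.8 [-3.36723978  0.94503364 -0.63181406] -109.16619873046875 -104.481834
[ 0.61633286 -0.10195855 -0.17175516]
side 2.5 [-3.90185242 -0.9610172  -1.09339986] -100.45201873779297 -99.76338
side 1.5 [-5.21700904 -0.20057203 -1.20029943] -110.78828430175781 -107.743935
side 0.8 [-5.37795654  0.36371122 -1.91178311] -121.17192077636719 -111.242836
[ 0.61432214 -0.10253987 -0.18455485]
[ 0.6153275  -0.10224921 -0.17815501] -10.207529997186432
```

View pics/ov_top2.png

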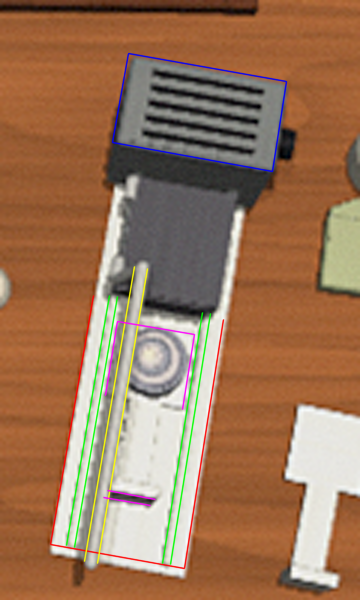

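View pics/ov_side2.png

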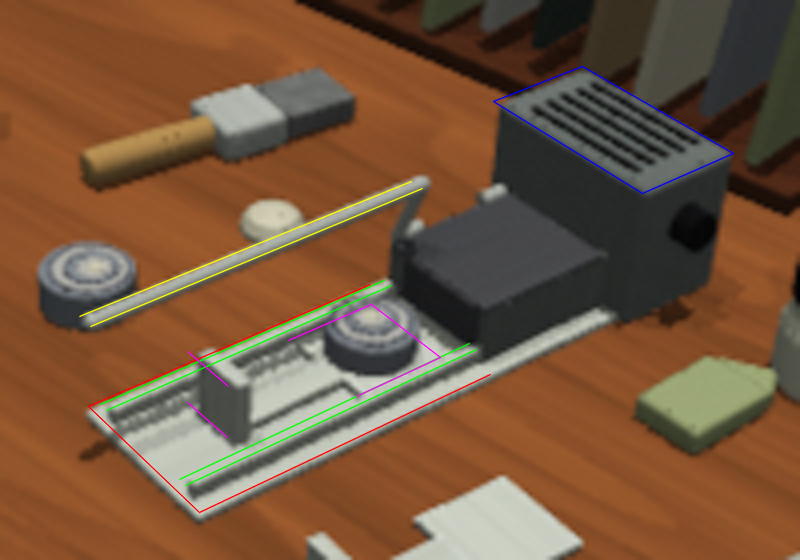

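```bash
cat >> h.py <<'E'
PS=np.array([.616,-.102,-.178])
from scipy.spatial.transform import Rotation as Ro
def state():
    s=env.sense();R=Ro.from_rotvec(s['ee_rot']).as_matrix()
    st=W2S(PS,s['ee_pos'])[0]*1e3
    tx=R[:,0];ang=np.degrees(np.arctan2(-tx[1],-tx[0])-PS[2])
    c,sn=np.cos(PS[2]),np.sin(PS[2]);Q=np.array([[c,sn,0],[-sn,c,0],[0,0,1]])
    print('t',round(s['time_s'],2),'st mm',np.round(st,1),'yaw err deg',round(ang,2),'w',round(s['width'],3),'F st',np.round(Q@s['wrist_force'],1),'tilt',np.round(R[:2,2],4))
    return s,R
def to(x,y,z):
    s,R=state()
    d=S2W(PS,[x*e3,y*e3,z*e3])[0]-s['ee_pos'];print('tool delta mm',np.round(R.T@d*1e3,1))
e3=1e-3
E
python3 - <<'E'
from h import *
to(-155,-19.5,160)
E
```

```text
t 2.2 st mm [-577.6  614.6  214.6] yaw err deg -4.29 w 0.999 F st [ 0.2 -0.7 -0.3] tilt [-0.  0.]
tool delta mm [-468.8 -600.7   54.6]
```

>>> move_arm(motion="0.685 0 0 0 -4.3; 0.685 -0.02 -0.03 0 0; 0.685 -0.02 -0.03 0 0; 0.685 -0.02 -0.03 0 0; 0.685 -0.02 -0.03 0 0; 0.685 -0.02 -0.03 0 0; 0.685 -0.02 -0.03 0 0; 0.685 -0.02 -0.03 0 0; 0.685 -0.02 -0.03 0 0; 0.685 -0.02 -0.03 0 0; 0.685 -0.02 -0.03 0 0; 0.685 0 0 0 0")

```text
time_s: 3.2
ee_pos: [0.3013, 0.2699, 0.2146]
ee_rot: [0.283, 3.128, -0.003]
wrist_force: [0.5, 0.2, 0.6]
width: 0.31
```

```bash
python3 - <<'E'
from h import *
to(-155,-19.5,160)
E
```

```text
t 3.2 st mm [-375.6  310.3  214.6] yaw err deg -0.16 w 0.31 F st [0.4 0.3 0.6] tilt [ 0.0005 -0.0019]
tool delta mm [-221.4 -329.1   55.4]
```

>>> move_arm(motion="0.685 -0.022 -0.033 0 0; 0.685 -0.022 -0.033 0 0; 0.685 -0.022 -0.033 0 0; 0.685 -0.022 -0.033 0 0; 0.685 -0.022 -0.033 0 0; 0.685 -0.022 -0.033 0 0; 0.685 -0.022 -0.033 0 0; 0.685 -0.022 -0.033 0 0; 0.685 -0.022 -0.033 0 0; 0.685 -0.022 -0.032 0 0; 0.685 0 0 0.03 0; 0.685 0 0 0.02 0")

```text
time_s: 4.2
ee_pos: [0.4599, -0.0901, 0.1639]
ee_rot: [0.284, 3.127, -0.0]
wrist_force: [-0.9, 0.2, -1.0]
width: 0.311
```

```bash
python3 - <<'E'
from h import *
to(-155,-19.5,100)
overlay(PS,-.127,'t3.png',(290,120,160,200),'top')
overlay(PS,-.127,'s3.png',(240,130,260,180),'side')
E
```

```text
t 4.2 st mm [-155.8  -16.   163.9] yaw err deg -0.19 w 0.311 F st [-0.9  0.  -1. ] tilt [ 0.0021 -0.0005]
tool delta mm [-0.6 -3.5 63.9]
```

View pics/t3.png

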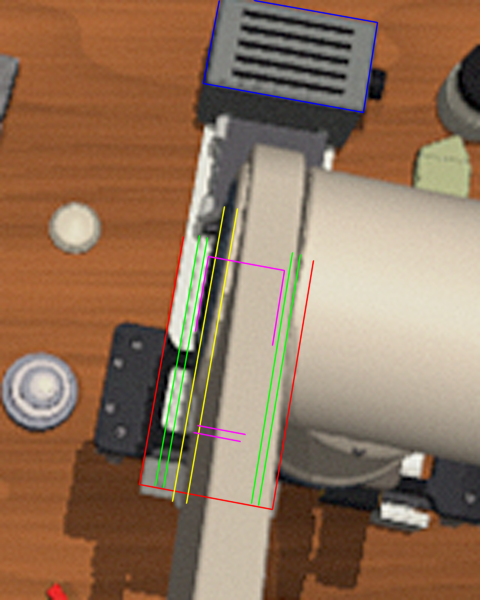

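View pics/s3.png

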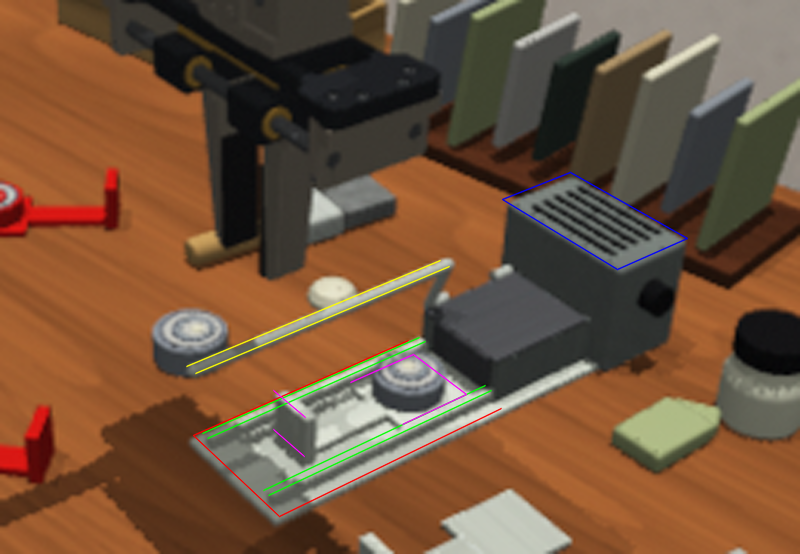

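>>> move_arm(motion="0.685 0 -0.0055 0 -0.2; 0.685 0 0 0.035 0; 0.685 0 0 0.035 0; 0.685 0 0 0.025 0; 0.685 0 0 0 0")

```text
time_s: 4.72
ee_pos: [0.4557, -0.0929, 0.0673]
ee_rot: [-0.271, -3.125, -0.001]
wrist_force: [-1.0, 0.8, -0.4]
width: 0.318
```

```bash
python3 - <<'E'
from h import *
to(-155,-21,18)
overlay(PS,-.127,'s4.png',(240,130,200,150),'side')
E
```

```text
t 4.72 st mm [-159.4  -19.4   67.3] yaw err deg 0.29 w 0.318 F st [-1.1  0.6 -0.4] tilt [-0.0044  0.0009]
tool delta mm [-4.6 -1.6 49.3]
```

View pics/s4.png

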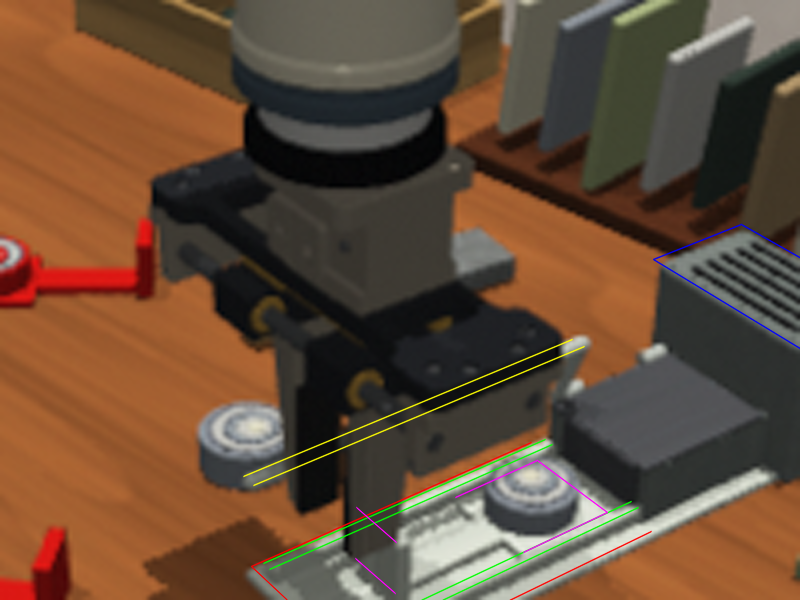

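>>> move_arm(motion="0.685 -0.002 -0.0015 0.02 0.3; 0.685 0 0 0.02 0; 0.685 0 0 0.009 0; 0.685 0 0 0 0; 0.685 0 0 0 0")

```text
time_s: 5.18
ee_pos: [0.4602, -0.0955, 0.0219]
ee_rot: [0.281, 3.128, -0.0]
wrist_force: [0.4, -0.2, 0.5]
width: 0.314
```

```bash
python3 - <<'E'
from h import *
to(-155,-21,18)
overlay(PS,-.127,'s5.png',(240,130,200,150),'side')
E
```

```text
t 5.18 st mm [-154.5  -21.2   21.9] yaw err deg -0.06 w 0.314 F st [ 0.5 -0.1  0.5] tilt [ 0.0011 -0.0003]
tool delta mm [0.5 0.2 3.9]
```

View pics/s5.png

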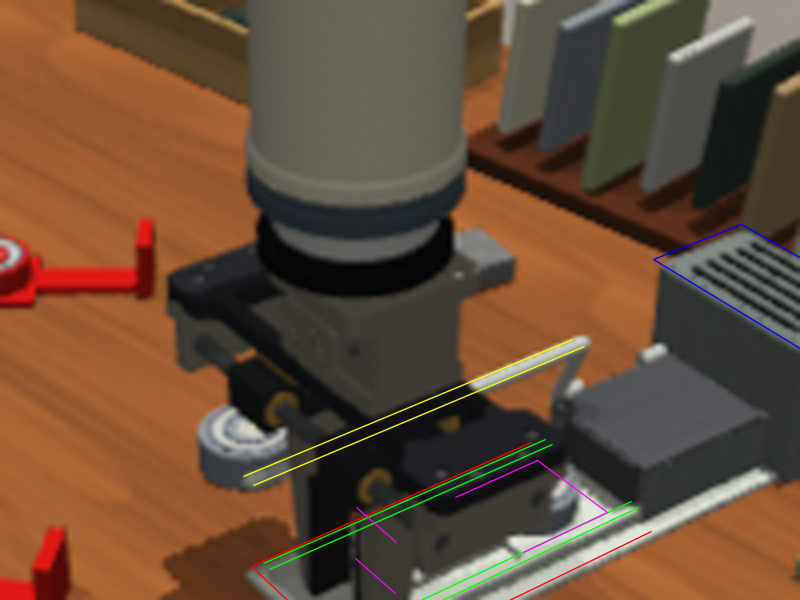

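>>> move_arm(motion="0.685 0 0.004 0.002 0; 0.685 0 0.004 0 0; 0.685 0 0.004 0 0; 0.685 0 0.004 0 0; 0.685 0 0.004 0 0; 0.685 0 0 0 0")

```text
time_s: 5.73
ee_pos: [0.4633, -0.0751, 0.0188]
ee_rot: [0.281, 3.128, 0.0]
wrist_force: [-0.2, -2.4, 1.5]
width: 0.316
```

```bash
python3 - <<'E'
from h import *
to(-155,24.5,20)
overlay(PS,-.127,'s6.png',(240,130,200,150),'side')
E
```

```text
t 5.73 st mm [-155.1   -0.6   18.8] yaw err deg -0.06 w 0.316 F st [ 0.2 -2.4  1.5] tilt [ 0.0007 -0.    ]
tool delta mm [-0.1 25.1 -1.2]
```

View pics/s6.png

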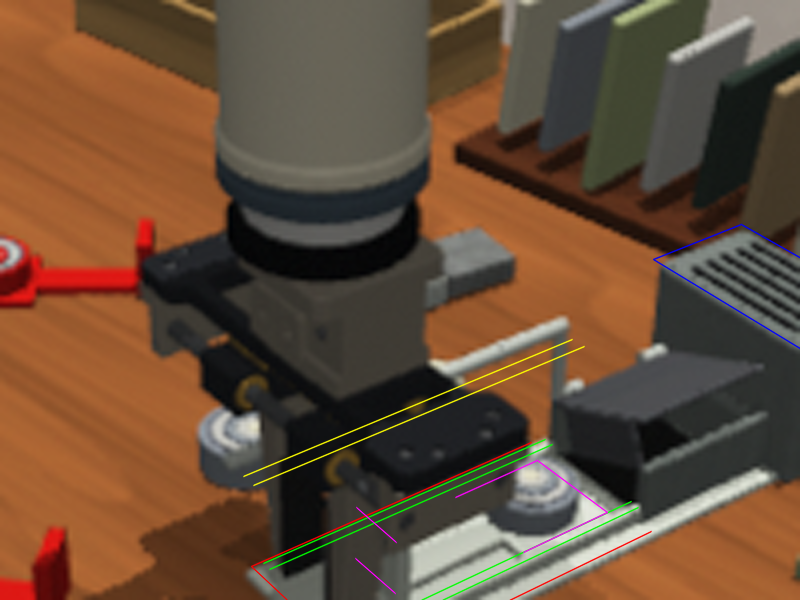

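>>> move_arm(motion="0.685 0 0.004 0 0; 0.685 0 0.004 0 0; 0.685 0 0.004 0 0; 0.685 0 0.004 0 0; 0.685 0 0.004 0 0; 0.685 0 0.004 0 0; 0.685 0 0.001 0 0; 0.685 0 0 0 0")

```text
time_s: 6.45
ee_pos: [0.4664, -0.0509, 0.0181]
ee_rot: [-0.28, -3.127, 0.001]
wrist_force: [-0.0, -6.9, -3.6]
width: 0.314
```

```bash
python3 - <<'E'
from h import *
to(-155,24.5,20)
overlay(PS,-.127,'s7.png',(240,130,200,150),'side')
overlay(PS,-.127,'t7.png',(290,100,160,200),'top')
E
```

```text
t 6.45 st mm [-156.3   23.8   18.1] yaw err deg -0.04 w 0.314 F st [ 1.2 -6.8 -3.6] tilt [-0.0019 -0.0003]
tool delta mm [-1.3  0.7 -1.9]
```

View pics/s7.png

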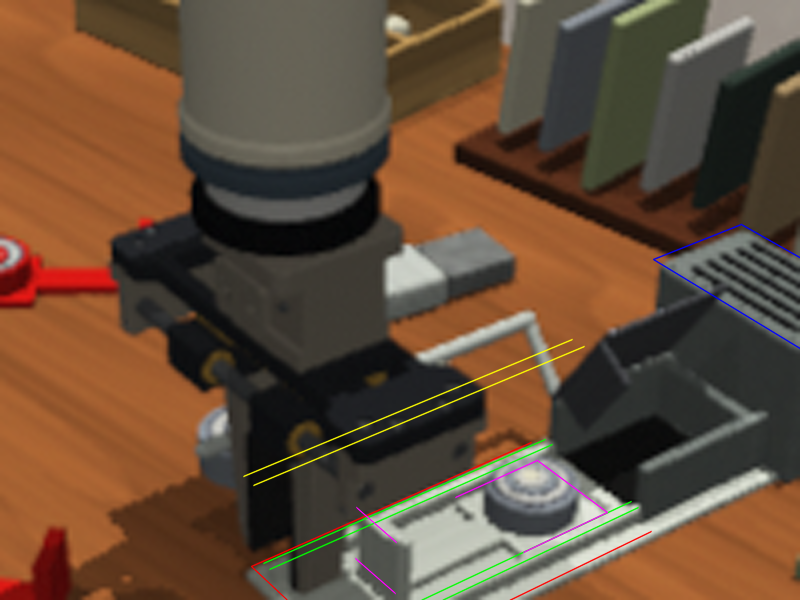

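View pics/t7.png

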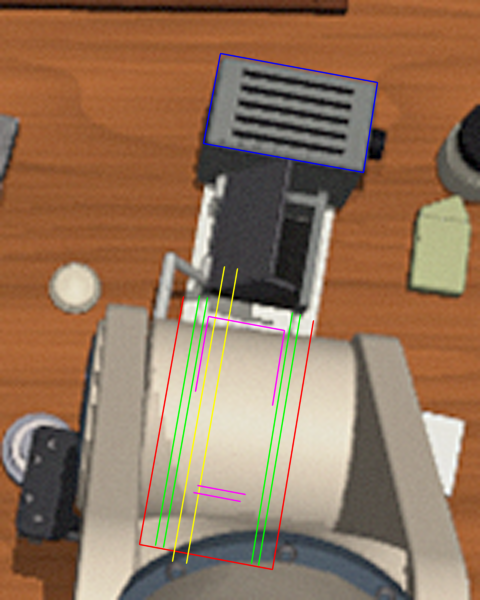

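```bash
python3 - <<'E'
from h import *
state()
for a in(0,.5,.9,1,1.1,1.2,1.3):
    q=proj('side',S2W(PS,[(.004,.034+.04*np.sin(a-.35),.0355+.04*np.cos(a-.35))]))
    print(a,np.round((q-[240,130])*4))
E
```

```text
t 6.55 st mm [-156.3   23.7   18.1] yaw err deg -0.05 w 0.316 F st [ 0.4 -5.2 -3.1] tilt [-0.0018 -0.0002]
0 [[578. 343.]]
0.5 [[551. 321.]]
0.9 [[530. 317.]]
1 [[525. 317.]]
1.1 [[520. 319.]]
1.2 [[516. 322.]]
1.3 [[513. 325.]]
```

>>> move_arm(motion="0.685 0 0.002 -0.001 0; 0.685 -0.004 0 0 0; 0.685 -0.004 0 0 0; 0.685 -0.004 0 0 0; 0.685 -0.004 0 0 0; 0.685 -0.004 0 0 0; 0.685 -0.004 0 0 0; 0.685 -0.004 0 0 0; 0.685 -0.004 0 0 0; 0.685 -0.004 0 0 0; 0.685 0 0 0 0")

```text
time_s: 7.47
ee_pos: [0.5009, -0.0552, 0.0189]
ee_rot: [-0.281, -3.124, 0.0]
wrist_force: [-3.6, -3.2, -0.1]
width: 0.315
```

```bash
python3 - <<'E'
from h import *
to(-59,25.5,20)
overlay(PS,-.127,'s8.png',(240,130,200,150),'side')
E
```

```text
t 7.47 st mm [-121.6   25.7   18.9] yaw err deg -0.06 w 0.315 F st [-3.  -3.8 -0.1] tilt [-0.0048  0.0004]
tool delta mm [-62.6  -0.1  -1.4]
```

View pics/s8.png

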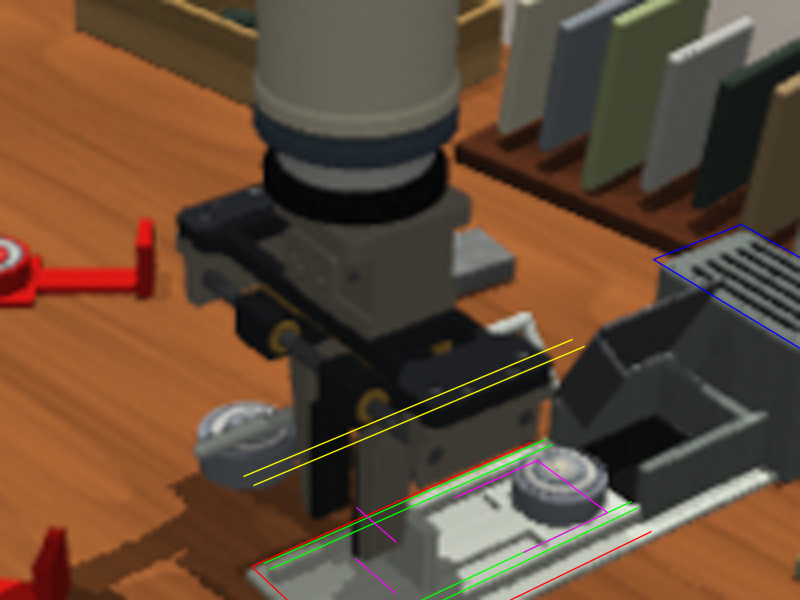

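>>> move_arm(motion="0.685 -0.004 0 0 0; 0.685 -0.004 0 0 0; 0.685 -0.004 0 0 0; 0.685 -0.004 0 0 0; 0.685 -0.004 0 0 0; 0.685 -0.004 0 0 0; 0.685 -0.004 0 0 0; 0.685 -0.004 0 0 0; 0.685 -0.004 0 0 0; 0.685 -0.004 0 0 0; 0.685 0 0 0 0")

```text
time_s: 8.43
ee_pos: [0.5402, -0.0623, 0.0188]
ee_rot: [-0.28, -3.124, 0.0]
wrist_force: [-4.3, -3.5, 0.2]
width: 0.313
```

```bash
python3 - <<'E'
from h import *
to(-59,25.5,20)
overlay(PS,-.0895,'s9.png',(240,130,200,150),'side')
overlay(PS,-.0895,'t9.png',(290,100,160,200),'top')
E
```

```text
t 8.43 st mm [-81.6  25.6  18.8] yaw err deg -0.06 w 0.313 F st [-3.7 -4.2  0.2] tilt [-0.0049  0.0004]
tool delta mm [-22.6  -0.1  -1.3]
```

View pics/s9.png

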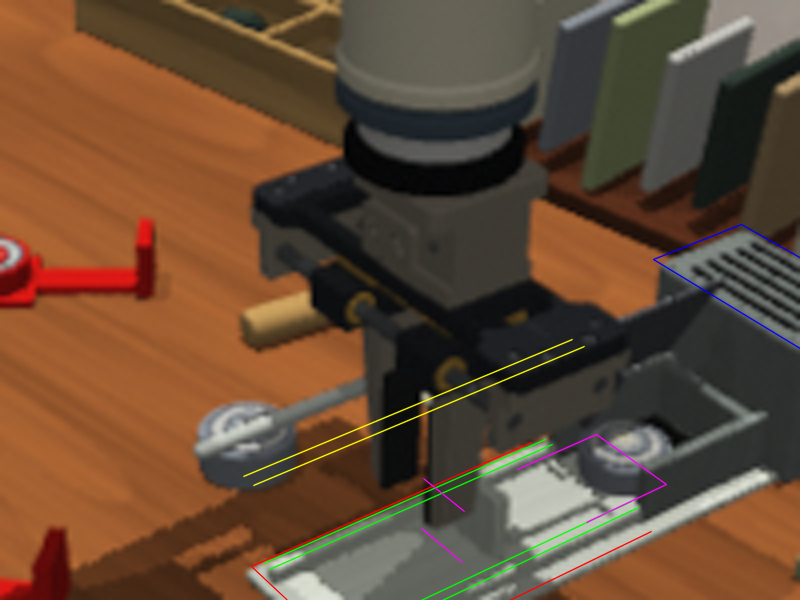

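View pics/t9.png

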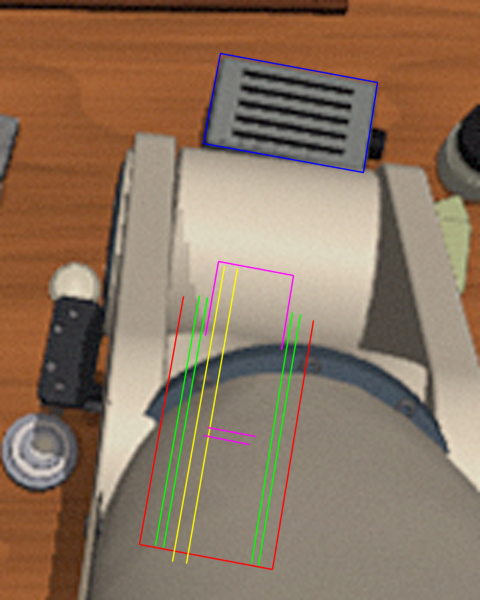

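>>> move_arm(motion="0.685 -0.004 0 0 0; 0.685 -0.004 0 0 0; 0.685 -0.004 0 0 0; 0.685 -0.004 0 0 0; 0.685 -0.002 0 0 0; 0.685 0 0 0 0")

```text
time_s: 9.03
ee_pos: [0.5582, -0.0656, 0.0187]
ee_rot: [-0.281, -3.125, 0.0]
wrist_force: [-2.6, -3.4, 0.1]
width: 0.314
```

```bash
python3 - <<'E'
from h import *
to(-59,25.5,20)
overlay(PS,-.049,'s10.png',(240,130,200,150),'side')
E
```

```text
t 9.03 st mm [-63.4  25.6  18.7] yaw err deg -0.06 w 0.314 F st [-2.  -3.8  0.1] tilt [-0.0043  0.0003]
tool delta mm [-4.4 -0.1 -1.3]
```

View pics/s10.png

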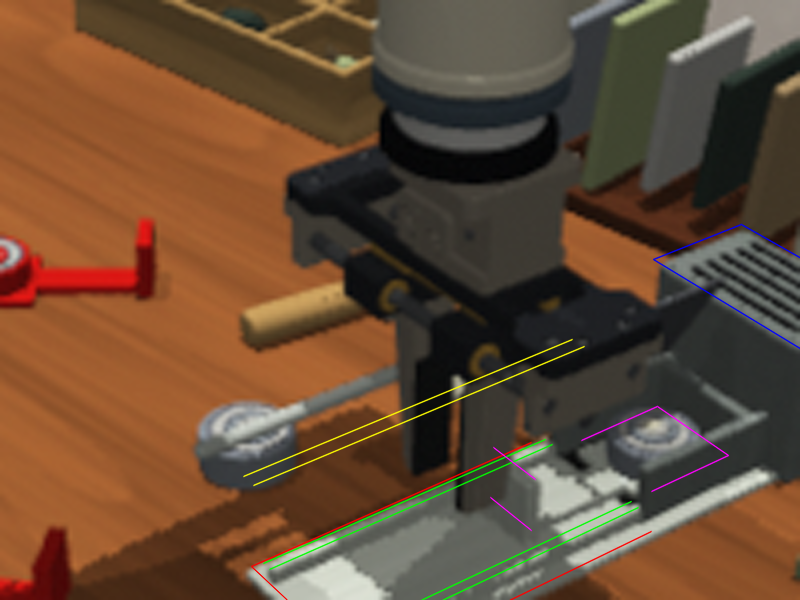

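>>> move_arm(motion="0.685 -0.0015 0 0 0; 0.685 -0.0015 0 0 0; 0.685 -0.001 0 0 0; 0.685 0 0 0 0")

```text
time_s: 9.42
ee_pos: [0.5619, -0.0663, 0.0188]
ee_rot: [-0.281, -3.125, 0.0]
wrist_force: [-4.6, -2.3, -0.1]
width: 0.316
```

```bash
python3 - <<'E'
from h import *
state()
E
```

```text
t 9.42 st mm [-59.6  25.6  18.8] yaw err deg -0.06 w 0.316 F st [-4.1 -3.1 -0.1] tilt [-0.0043  0.0004]
```

>>> move_arm(motion="0.685 -0.001 0 0 0; 0.685 -0.001 0 0 0; 0.685 0 0 0 0")

```text
time_s: 9.67
ee_pos: [0.5638, -0.0666, 0.0188]
ee_rot: [-0.281, -3.125, 0.0]
wrist_force: [-4.0, -3.6, -0.1]
width: 0.314
```

>>> move_arm(motion="0.685 -0.001 0 0 0; 0.685 -0.001 0 0 0; 0.685 0 0 0 0")

```text
time_s: 9.92
ee_pos: [0.5649, -0.0668, 0.0187]
ee_rot: [-0.281, -3.123, -0.0]
wrist_force: [-7.1, -2.4, 3.0]
width: 0.315
```

```bash
python3 - <<'E'
from h import *
state()
overlay(PS,-.049,'s11.png',(240,130,200,150),'side')
E
```

```text
t 9.92 st mm [-56.5  25.6  18.7] yaw err deg -0.08 w 0.315 F st [-6.5 -3.7  3. ] tilt [-0.0061  0.0007]
```

View pics/s11.png

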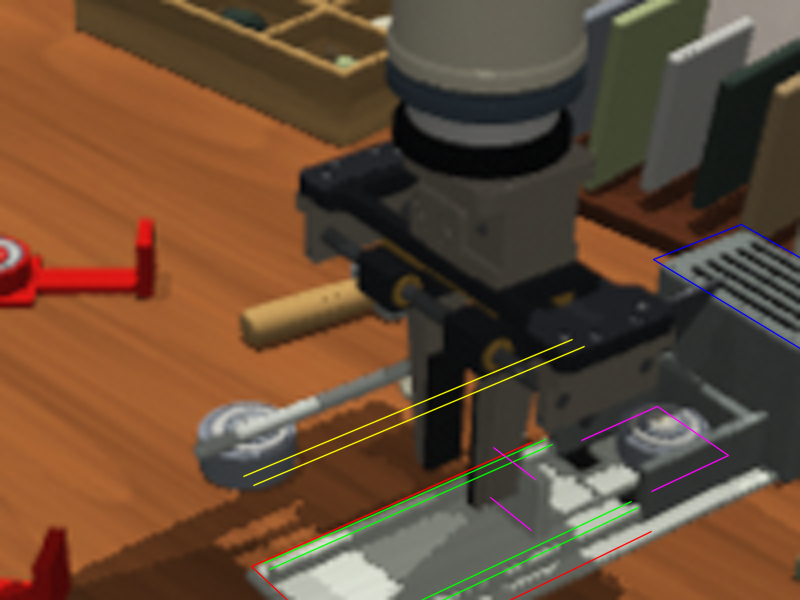

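>>> move_arm(motion="0.685 -0.001 0 0 0; 0.685 -0.001 0 0 0; 0.685 0 0 0 0")

```text
time_s: 10.22
ee_pos: [0.565, -0.0668, 0.0187]
ee_rot: [-0.281, -3.119, -0.001]
wrist_force: [-13.7, -1.5, 9.6]
width: 0.315
```

```bash
python3 - <<'E'
from h import *
state()
E
```

```text
t 10.22 st mm [-56.4  25.6  18.7] yaw err deg -0.09 w 0.315 F st [-13.2  -3.9   9.6] tilt [-0.0095  0.0013]
```

>>> move_arm(motion="0.685 0.002 0 0 0; 0.685 0.002 0 0 0; 0.685 0.004 0 0 0; 0.685 0.004 0 0 0; 0.685 0.004 0 0 0; 0.685 0 0 0 0")

```text
time_s: 10.72
ee_pos: [0.5543, -0.0648, 0.0198]
ee_rot: [0.282, 3.128, -0.0]
wrist_force: [0.0, -2.9, 1.0]
width: 0.316
```

```bash
python3 - <<'E'
from h import *
state()
overlay(PS,-.047,'s12.png',(240,130,200,150),'side')
E
```

```text
t 10.72 st mm [-67.3  25.7  19.8] yaw err deg -0.09 w 0.316 F st [ 0.6 -2.9  1. ] tilt [ 0.0007 -0.0002]
```

View pics/s12.png

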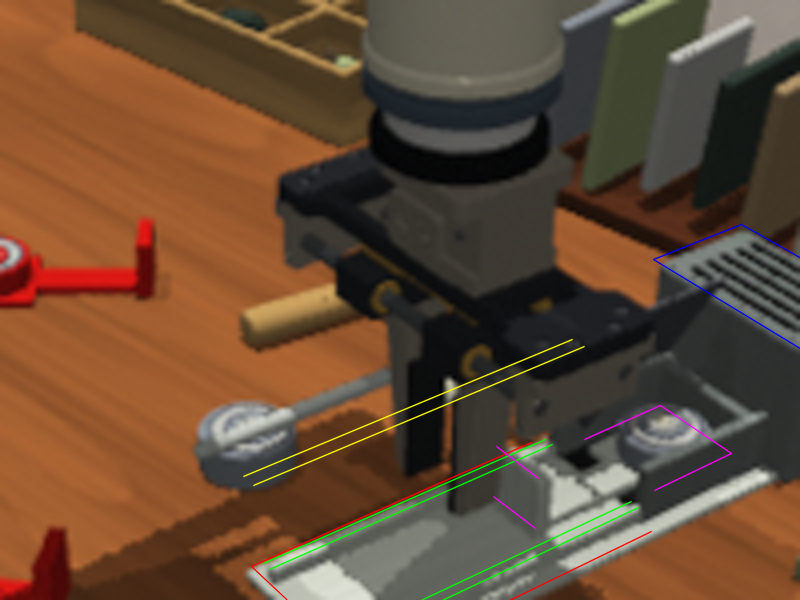

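>>> move_arm(motion="0.685 0 -0.004 0 0; 0.685 0 -0.004 0 0; 0.685 0 -0.004 0 0; 0.685 0 -0.004 0 0; 0.685 0 -0.004 0 0; 0.685 0 -0.004 0 0; 0.685 0 -0.004 0 0; 0.685 0 -0.004 0 0; 0.685 0 -0.004 0 0; 0.685 0 -0.004 0 0; 0.685 0 -0.003 0 0; 0.685 0 -0.003 0 0")

```text
time_s: 11.77
ee_pos: [0.546, -0.1104, 0.0196]
ee_rot: [0.282, 3.129, 0.0]
wrist_force: [-0.8, -0.0, -0.3]
width: 0.316
```

>>> move_arm(motion="0.685 0 -0.002 0 0; 0.685 0 -0.002 0 0; 0.685 0 0 0 0; 0.685 0 0 0 0")

```text
time_s: 12.1
ee_pos: [0.5453, -0.1141, 0.0196]
ee_rot: [0.282, 3.129, 0.0]
wrist_force: [0.5, 0.8, 0.2]
width: 0.316
```

```bash
python3 - <<'E'
from h import *
state()
overlay(PS,-.047,'s13.png',(240,130,200,150),'side')
E
```

```text
t 12.1 st mm [-67.4 -24.4  19.6] yaw err deg -0.1 w 0.316 F st [0.3 0.9 0.2] tilt [0.0001 0.0001]
```

View pics/s13.png

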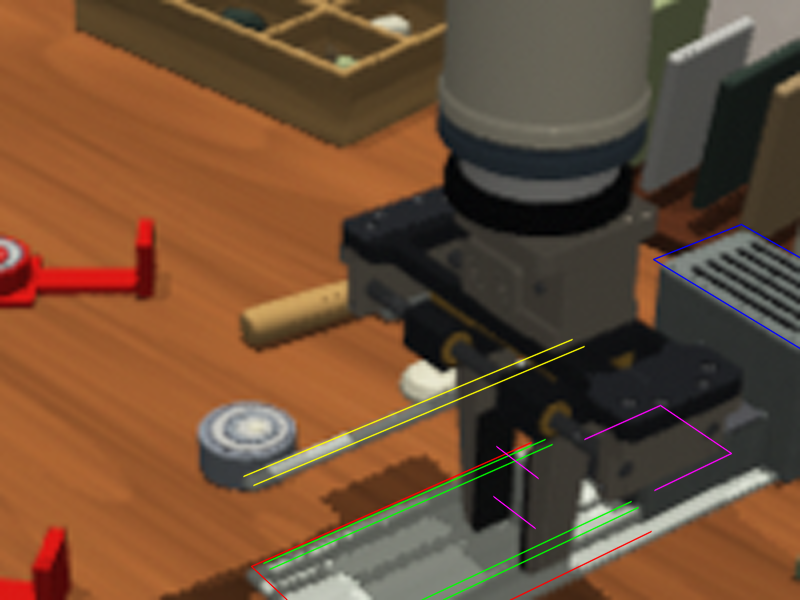

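>>> move_arm(motion="0.685 0 0 -0.015 0; 0.685 0 0 -0.025 0; 0.685 0 0 -0.03 0; 0.685 0 0 -0.03 0; 0.685 0 0 -0.03 0; 0.685 0 0 -0.03 0; 0.685 0.03 0 -0.01 0; 0.685 0.03 0 0 0; 0.685 0.03 0 0 0; 0.685 0.03 0 0 0; 0.685 0.03 0 0 0; 0.685 0 0 0 0")

```text
time_s: 13.15
ee_pos: [0.3921, -0.086, 0.1888]
ee_rot: [-0.281, -3.125, -0.001]
wrist_force: [0.1, 0.2, 1.2]
width: 0.317
```

>>> move_arm(motion="0.685 0 0.035 0 0; 0.685 0 0.035 0 0; 0.685 0 0.035 0 0; 0.685 0 0.035 0 0; 0.685 0 0.035 0 0; 0.685 0 0.035 0 0; 0.685 0 0.035 0 0; 0.685 0 0.035 0 0; 0.685 0 0 0 0; 0.685 0 0 0 0")

```text
time_s: 13.98
ee_pos: [0.448, 0.1899, 0.1894]
ee_rot: [0.276, 3.129, -0.0]
wrist_force: [-0.8, 0.7, 0.5]
width: 0.316
```

```bash
python3 - <<'E'
from h import *
state()
overlay(PS,-.047,'s14.png',(280,170,200,150),'side')
overlay(PS,-.047,'t14.png',(320,100,120,200),'top')
cv2.imwrite('pics/tf.png',env.grab_frame('top')[:,:,::-1])
for c in('top','side'):
    for t in('holder_nose','end_plate','bar_end'):
        for d in env.place_of(t,c):
            s=W2S(PS,d['position'])[0]
            if abs(s[1])<.05:print(t,c,np.round(s*1e3,1),d['conf'])
E
```

```text
t 13.98 st mm [-217.   257.5  189.4] yaw err deg 0.1 w 0.316 F st [-0.9  0.6  0.5] tilt [ 0. -0.]
end_plate top [-46.6  -2.3  26.5] 0.51
bar_end top [-175.9   18.3   68.8] 0.67
holder_nose side [-46.4   0.2  29.8] 0.56
end_plate side [-48.6  -1.7  26.2] 0.72
bar_end side [-182.4   25.5   70.2] 0.89
```

View pics/s14.png

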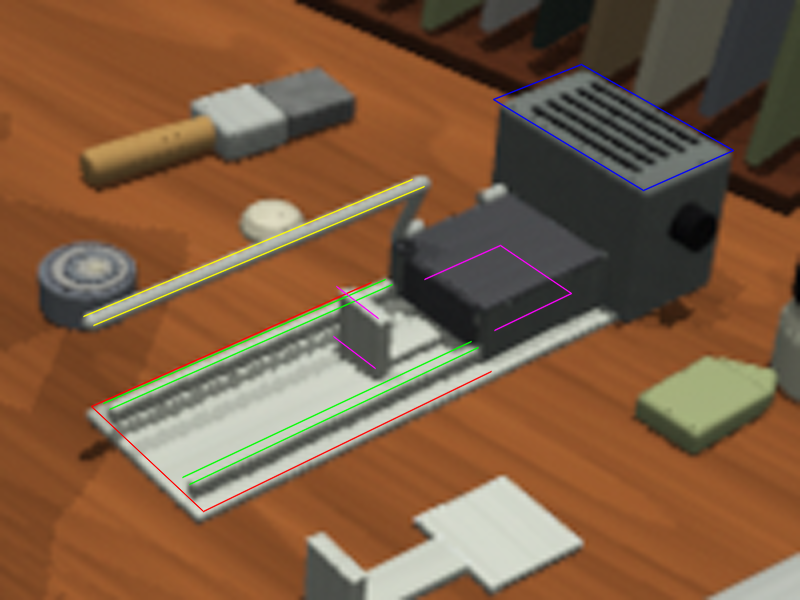

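View pics/t14.png

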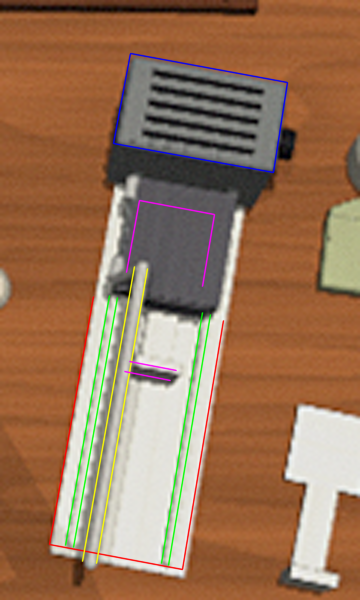

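View pics/tf.png

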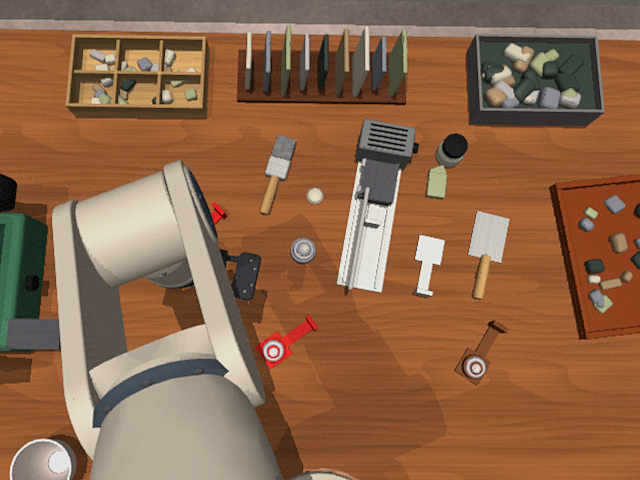

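The flap is shut and its bar is back at its starting place. The end plate is at station x of about -47 mm (home is -49, within the fit error), and the arm is clear of everything. The bystanders haven't moved, so I'm handing in.

```bash
python3 -c "
from rig import env
print(env.finish_job())"
```

```text
the job is handed in; nothing more can be done
None
```

The job is done and handed in at about 14.5 s of the 40 s allowed. I pushed the flap's bar to about 1.0 rad with the left finger and held it there. The right finger then pushed the holder by its end plate until it stopped against the back wall. I backed off about 11 mm, let the flap close against the finger as it moved away, then lifted and moved clear.

**Last checks**
- **Holder home:** it stopped moving while the push force rose from about 4 N to 13 N. The networks then put the end plate at station x = -46.6 mm (top) and -48.6 mm (side), against -49 mm for home. That fits my 2–3 mm uncertainty in where the station is.
- **Flap:** it looks shut in both pictures, with the bar back on its shut line.
- **Bystanders:** those visible in the last top picture look unmoved. The arm partly hid one red look-alike, but it never went down near it.
- **Robot:** it was touching nothing at hand-in, with the measured force near zero.

**What disagreed**
- **Wrong network report:** the side camera reported "holder_nose" at the end plate (confidence 0.56). The nose is under the shut flap and can't be seen, so I ignored that.
- **Upward force:** the wrist force also showed about 10 N upward during the final press against the stop. It dropped to about 1 N once I backed off.

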